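# Reload the steam cleaner's descaler magazine

## Robot

A 6-joint arm with a two-finger parallel gripper is mounted at the origin on the work surface. World frame = base frame: x ahead of the robot, y to its left, z up, the work surface at z = 0. Lengths are in m, angles in rad, forces in N, time in s.
With the tool pointing down it reaches from about 0.275 to 0.825 m from the base axis. Payload 4.9 kg.
Tool frame: the origin (TCP) lies midway between the tips of the shut fingers; the grasp point (between the pads) lies 19 mm behind it (bot.grip_depth is the distance from the TCP to the grasp point, in m); z points along the fingers, y is the line along which they close (so a half turn about z gives the same grasp; the last joint's range is limited). The gripper opens to 85 mm and grips with 20 to 120 N. Pads are 22 mm wide; open, the fingers measure 114 mm over their backs; the gripper's body (76 mm by 85 mm) begins 54 mm behind the grasp point. The pads swing forward as they close: fully open they stand 13 mm farther back than shut.
Start: joints at [0.972, 0.326, -0.193, 1.052, 0, 1.437], TCP at [0.247, 0.492, 0.231] pointing down, gripper open.
Joint ranges: [-2.65, 2.65], [-0.97, 1.79], [-1.3, 1.35], [-1.93, 2.1], [-1.47, 1.37], [-3.14, 3.14]. Speed limits (rad/s): [2.57, 2.57, 3.14, 3.14, 3.14, 3.14].

## Interface

Orientations are given as a unit quaternion [w, x, y, z].
In Python, from cell import bot gives the robot as it stands. Calls block until the motion is done:
- bot.move_pose(position, orientation): joint-space move of the TCP to a pose.
- bot.move_linear(position, speed=0.15, rotation=None, until_force=None): straight line of the TCP; rotation=None keeps the orientation; speed is the mean speed in m/s. With until_force (N) it stops when the force on the tool has changed by that much, and returns True; else False.
- bot.goto_joints(angles): joint-space move.
- bot.set_gripper(opening, grasp_force=None): opening from 0.0 (shut) to 1.0 (fully open); grasp_force is the grip in N (None keeps the last); returns when the fingers have stopped.
- bot.wait(seconds).
- bot.solve_ik(position, orientation): joint angles nearest the present ones, or None.
- bot.camera(name): name is "scene" or "top" or "wrist"; returns the picture (400x640x3 uint8, red, green, blue); there is no depth.
- bot.calibration(name): a dict with "mtx" (3x3 intrinsics, pixels), "extrinsics" (4x4, takes a point from world to camera coordinates); the wrist camera has in their place "hand_eye" (4x4, takes a point from camera to tool coordinates, whose origin is the TCP and whose axes are the flange's). Camera axes: x right, y down, z forward; pixel columns grow to the right and rows downward; lengths in m; the calibration is good to about 2 mm. A picture is of the moment at which its call begins: read the wrist's pose just before it. calibration takes no time and is no camera call.
A pose or a line that the arm cannot do raises bot.PlanningError and nothing moves.
- bot.close_job(): hands the job in; it is judged then, once.
Trained networks look in the newest picture that a camera, given by its name, has taken for a name from the list of things; names that differ only in an ending like _2 or _b are one class to them, and where a whole thing is asked for, a point or a joint stands for the part that bears it (a point fixed in the world has none). Each returns a list of dicts, best first, with "confidence" (0 to 1); they miss things now and then, are a little off and sometimes report something else, mostly with a low value. They report only what shows in the picture. A call takes as long as a camera call. They do not tell look-alikes from the thing itself.
- bot.search_frame(camera, thing): "bbox" ([left, top, width, height] in pixels, round what is visible of it).
Readings, each from a call of its own:
- bot.read_clock(): time.
- bot.read_joint_positions(): joint angles.
- bot.read_joint_vel(): joint speeds.
- bot.read_joint_efforts(): joint torques, N m.
- bot.read_position(): TCP position.
- bot.read_tool_rot(): TCP orientation.
- bot.read_ft_force(): force on the tool from outside, world axes, zero at the start.
- bot.read_moment(): the same for the moment, N m.
- bot.read_gripper_width(): opening from 0.0 (shut) to 1.0 (fully open).
- bot.read_finger_force(): force on a finger pad.
Only numpy, scipy, OpenCV 4.12 (cv2) and the standard library are available. Lean on these libraries where they do the work, as an engineer would, in place of code of your own. Each camera call takes 0.05 s, during which the arm holds its last target. There are 200 camera calls.

## Task

Take the spent cartridge out of the magazine's loading channel and put it in the steel waste tray, then feed every fresh cartridge lying on the worktop one after another through the channel into the closed tube, each pushing the last deeper, until the last one is flush with the tube's mouth or deeper. Then swing the cover over the channel and press it down until its catch holds it shut. Leave the detergent bottle standing where it is.

Things in the scene. Friction and masses are not known exactly. Their poses are not given: they have to be found in the camera images.
- fresh1_mid (a point): fresh cartridge: 42 mm long, 26 mm square in section, about 45 g, white with grey end caps, both ends alike (it may lie on any of its four sides). The point is its centre, x axis along its length. Starts lying on the worktop on the right; it may be absent (None): three to five are there
- fresh2_mid (a point): fresh cartridge: 42 mm long, 26 mm square in section, about 45 g, white with grey end caps, both ends alike (it may lie on any of its four sides). The point is its centre, x axis along its length. Starts lying on the worktop on the right; it may be absent (None): three to five are there
- fresh3_mid (a point): fresh cartridge: 42 mm long, 26 mm square in section, about 45 g, white with grey end caps, both ends alike (it may lie on any of its four sides). The point is its centre, x axis along its length. Starts lying on the worktop on the right; it may be absent (None): three to five are there
- fresh4_mid (a point): fresh cartridge: 42 mm long, 26 mm square in section, about 45 g, white with grey end caps, both ends alike (it may lie on any of its four sides). The point is its centre, x axis along its length. Starts lying on the worktop on the right; it may be absent (None): three to five are there
- fresh5_mid (a point): fresh cartridge: 42 mm long, 26 mm square in section, about 45 g, white with grey end caps, both ends alike (it may lie on any of its four sides). The point is its centre, x axis along its length. Starts lying on the worktop on the right; it may be absent (None): three to five are there
- spent_mid (a point): spent cartridge, same kind: 42 mm long, 26 mm square in section, about 45 g, white with grey end caps, both ends alike (it may lie on any of its four sides). The point is its centre, x axis along its length. Starts lying in the loading channel of the magazine
- waste_tray: open steel tray, 110 x 130 mm (its x, y), walls 35 mm high and 4 mm thick; fixed. Origin: centre of its underside; inner floor 4 mm above it. Stands on the worktop on the left
- tube_mouth (a point): mouth of the magazine's square steel tube: centre of the section a cartridge fills, 13 mm above the tube's floor, 43 above the worktop. x points into the tube, z up, y left. Fixed. Inside 30 mm wide, 29 high, 222 deep to the closed end; walls 6, roof 4 thick with a 12 mm viewing slot. Left of the tube (x 25 to 205, y 27 to 77 mm) a white housing stands 40 mm above the tube's floor
- channel (a point): open loading channel: point 45 mm in front of the mouth on its centre line, where the centre of a cartridge lying in it is; axes as tube_mouth. Runs 95 mm, tube's floor and 30 mm width carried on; guide walls only 8 mm high, 6 thick; rear end open. White deck around it at floor level, to 65 mm behind, 80 right, 80 left of the point. Catch block 61 to 75 mm right, 42 mm above the deck
- follower (a joint): black follower block inside the tube, pushed deeper by the cartridges (about 1.5 N of drag, stays where it is); travel in m, 0 with its face 3 mm inside the mouth, 0.215 fully in. Nothing pushes it back
- cover (a joint): grey hinged cover of the loading channel, rad: 0 shut flat over the channel, growing as it opens up and over to the left, 2.4 the stop (lying back to the left). Stiff hinge: stays where it is left (about 0.07 N m). From about 0.15 rad a spring catch resists; about 8 N down near the free edge pushes it past the catch and it is then held shut (stop at 0)
- cover_hinge (a point): middle of the cover's hinge line, 50 mm left of the channel's centre line, 52 mm in front of the mouth and 66 mm above the worktop; the hinge line runs along this point's x axis (same axes as tube_mouth)
- cover_edge (a point): middle of the cover's free edge, on its outer face, 93 mm from the hinge; moves with the cover. The cover is 84 mm long along the hinge (42 mm either way), 94 mm wide, a 4 mm thick plate with a 13 mm lip turned down along the free edge
- detergent_center (a point): white detergent bottle, 68 mm across, 190 mm tall, standing on the worktop on the left; the point is its middle. Not to be disturbed
Not all that is in view belongs to the job. Leave any brown or purple look-alike of the part that bears fresh2_mid alone. What is shaped like the part that bears fresh5_mid but brown is not meant.

How it is judged:
By the outcome, as a careful person would: the job done as asked, in the order asked, and still so for the second after the job is handed in, with the robot touching nothing.
Of fresh1, fresh2, fresh3, fresh4, fresh5 only 3 to 5 are there at a start; the rules pass over those that are not, and their reading is None.
At some moment in a run one of fresh1, fresh2, fresh3, fresh4, fresh5 may be knocked a few centimetres aside while the robot is not near it.
Once in a run the grip may slacken for a moment while it holds something.
It also fails if it takes over 210 s, if anything falls off the work surface, if the arm or the gripper's body presses on something with over 40 N, if the wrist force passes 120 N, or if a joint passes its speed limit or range.

## Working session

There is one attempt and no reset: what is moved stays moved. The work goes in short steps, each a Python script; the robot and the scene stay as the last script left them, time stands still between calls to the robot, and variables do not carry over. Pictures are saved under pics/ and viewed, at most 14 in all, crops included, and the job is handed in when it is done.

```bash
mkdir -p pics; ls; python3 - <<'E'
from cell import bot
import cv2,numpy as np
np.set_printoptions(precision=4,suppress=True)
for c in ("scene","top"):
    im=bot.camera(c); cv2.imwrite(f"pics/{c}0.png",im[:,:,::-1])
    k=bot.calibration(c); print(c,k["mtx"].tolist(),"\n",np.array(k["extrinsics"]))
    for t in ("fresh1_mid","spent_mid","waste_tray","cover","detergent_center","follower"):
        print(c,t,[(np.round(d["bbox"]).astype(int).tolist(),round(d["confidence"],2)) for d in bot.search_frame(c,t)])
print(np.array(bot.calibration("wrist")["hand_eye"]),bot.calibration("wrist")["mtx"],bot.read_tool_rot(),bot.grip_depth,bot.read_clock())
E
```

```text
pics
scene [[481.2535037392835, 0.0, 315.5251888390957], [0.0, 481.2535037392835, 193.36913356840202], [0.0, 0.0, 1.0]] 
 [[ 0.1872  0.9823  0.0015 -0.0755]
 [ 0.7794 -0.1475 -0.609  -0.3243]
 [-0.598   0.1152 -0.7932  1.5369]
 [ 0.      0.      0.      1.    ]]
scene fresh1_mid []
scene spent_mid [([333, 197, 12, 21], 0.71), ([407, 147, 53, 40], 0.62)]
scene waste_tray [([407, 145, 51, 41], 0.95)]
scene cover [([358, 155, 29, 52], 0.85), ([405, 144, 55, 41], 0.67)]
scene detergent_center [([465, 156, 36, 63], 0.76)]
scene follower [([348, 216, 6, 13], 0.53)]
top [[425.75673680543207, 0.0, 330.28753748855985], [0.0, 425.75673680543207, 199.63574067721177], [0.0, 0.0, 1.0]] 
 [[-0.0173 -0.9998  0.0046 -0.015 ]
 [-0.9886  0.0164 -0.1494  0.4838]
 [ 0.1493 -0.0071 -0.9888  1.0615]
 [ 0.      0.      0.      1.    ]]
top fresh1_mid []
top spent_mid [([303, 188, 8, 16], 0.63), ([258, 177, 29, 40], 0.4)]
top waste_tray [([159, 206, 67, 58], 0.81)]
top cover [([256, 179, 32, 35], 0.83)]
top detergent_center [([138, 160, 44, 35], 0.87)]
top follower []
[[ 0.0002 -0.9531 -0.3027  0.0777]
 [ 1.      0.0002 -0.      0.0005]
 [ 0.0001 -0.3027  0.9531 -0.142 ]
 [ 0.      0.      0.      1.    ]] [[358.1186   0.     314.3485]
 [  0.     358.1186 199.3138]
 [  0.       0.       1.    ]] [ 0.      0.2303  0.9731 -0.    ] 0.0187 0.7
```

```bash
python3 - <<'E'
import cv2
im=cv2.imread("pics/top0.png"); cv2.imwrite("pics/top0b.png",cv2.resize(im[100:340,120:520],(800,480),interpolation=cv2.INTER_CUBIC))
E
```

```text
(no output)
```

View pics/scene0.png

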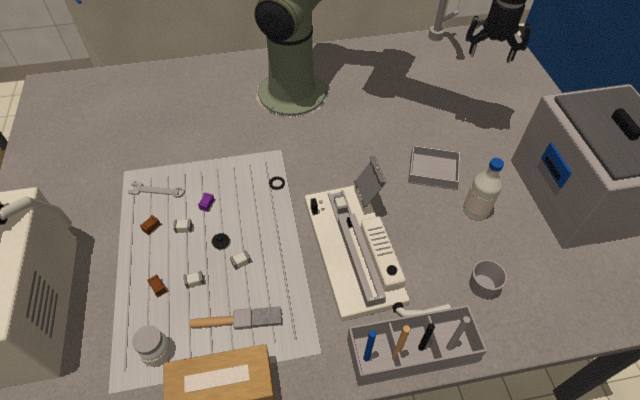

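View pics/top0b.png

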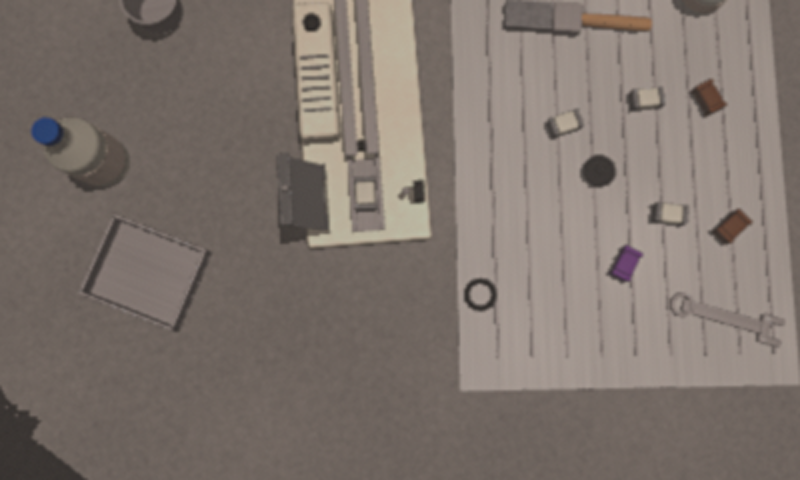

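Scene: tube magazine in the centre. Cartridge-like things in the full top picture:
- white (fresh): (402,161), (443,149), (455,206)
- brown look-alikes: (474,149), (487,213)
- purple look-alike: (433,232)
- spent: (302,197), in the channel

So three fresh cartridges are present. The next step is a close look at the magazine and cartridges with the wrist camera.

```bash
cat > h.py <<'E'
from cell import bot
import cv2,numpy as np
from scipy.spatial.transform import Rotation as Rn
np.set_printoptions(precision=4,suppress=True)
def q(yaw,tilt=0.):
    "tool down, tool x axis at yaw; tilt rotates about tool y"
    r=Rn.from_euler('z',yaw)*Rn.from_euler('x',np.pi)*Rn.from_euler('y',tilt)
    return np.roll(r.as_quat(),1)
def campose(c):
    k=bot.calibration(c); K=np.array(k["mtx"])
    if c=="wrist":
        T=np.eye(4); T[:3,:3]=Rn.from_quat(np.roll(bot.read_tool_rot(),-1)).as_matrix(); T[:3,3]=bot.read_position()
        return K,T@np.array(k["hand_eye"])
    return K,np.linalg.inv(np.array(k["extrinsics"]))
def px2w(cp,uv,z):
    K,T=cp; d=T[:3,:3]@np.linalg.solve(K,[uv[0],uv[1],1.]); o=T[:3,3]
    return o+d*(z-o[2])/d[2]
def w2px(cp,p):
    K,T=cp; c=T[:3,:3].T@(np.array(p)-T[:3,3]); u=K@c; return u[:2]/u[2]
def shot(c,name=None):
    cp=campose(c); im=bot.camera(c)
    if name: cv2.imwrite(f"pics/{name}.png",im[:,:,::-1]); np.savez(f"pics/{name}.npz",K=cp[0],T=cp[1])
    return cp,im
def load(name):
    d=np.load(f"pics/{name}.npz"); return (d["K"],d["T"])
E
python3 - <<'E'
from h import *
cp=campose("top")
for n,uv,z in (("spent",(302,197),.056),("f",(402.5,161.5),.026),("f",(443.5,149),.026),("f",(455,206.5),.026),("tray",(193,236),.02),("mouth",(301,179),.06),("deckcornerR",(335,218),.03),("L",(275,223),.03)): print(n,px2w(cp,uv,z))
c=px2w(cp,(302,197),.056)
for z in (.30,.27):
    for yaw in (np.pi,0,-np.pi/2):
        print(z,yaw,bot.solve_ik([c[0]+.03,c[1],z],q(yaw)))
def go(p,yaw):
    bot.move_pose(p,q(yaw))
go([c[0]+.03,c[1],.30],np.pi) if bot.solve_ik([c[0]+.03,c[1],.30],q(np.pi)) is not None else go([c[0]+.03,c[1],.30],-np.pi/2)
shot("wrist","mag"); print(bot.read_clock(),bot.read_position())
E
```

```text
spent [0.4884 0.0485 0.056 ]
f [ 0.5837 -0.2157  0.026 ]
f [ 0.6159 -0.3261  0.026 ]
f [ 0.4616 -0.3472  0.026 ]
tray [0.3969 0.3325 0.02  ]
mouth [0.5341 0.0504 0.06  ]
deckcornerR [ 0.4364 -0.0346  0.03  ]
L [0.426  0.1199 0.03  ]
0.3 3.141592653589793 [-0.0486  0.2346 -0.141   1.1952  0.     -0.0486]
0.3 0 [-0.0486  0.2346 -0.141   1.1952  0.      3.093 ]
0.3 -1.5707963267948966 [-0.0486  0.2346 -0.141   1.1952  0.     -1.6194]
0.27 3.141592653589793 [-0.0486  0.2483 -0.1993  1.1231  0.     -0.0486]
0.27 0 [-0.0486  0.2483 -0.1993  1.1231  0.      3.093 ]
0.27 -1.5707963267948966 [-0.0486  0.2483 -0.1993  1.1231  0.     -1.6194]
2.65 [0.5183 0.0493 0.2999]
```

View pics/mag.png

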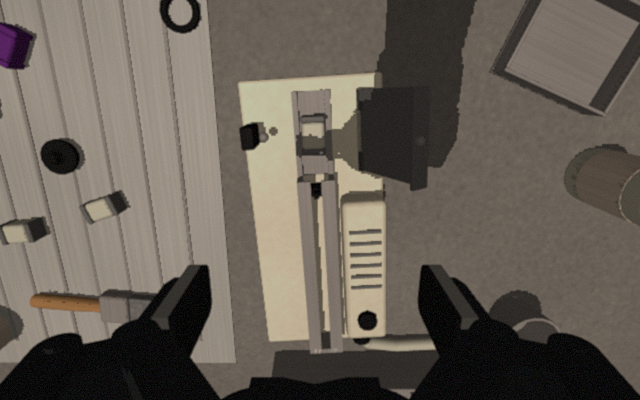

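```bash
python3 - <<'E'
import cv2
im=cv2.imread("pics/mag.png"); cv2.imwrite("pics/magb.png",cv2.resize(im[65:215,230:440],(798,570),interpolation=cv2.INTER_CUBIC))
E
python3 - <<'E'
from h import *
cp=load("mag")
for n,uv,z in (("rr",(240,83),.03),("rl",(380,73),.03),("fr",(270,342),.03),("tubeL far",(341,349),.063),("tubeL mouth",(337,180),.063),("tubeR far",(312,349),.063),("tubeR mouth",(299,180),.063)): print(n,px2w(cp,uv,z))
E
```

```text
rr [ 0.4381 -0.0316  0.03  ]
rl [0.4277 0.121  0.03  ]
fr [ 0.7784 -0.0112  0.03  ]
tubeL far [0.762  0.0842 0.063 ]
tubeL mouth [0.5389 0.0745 0.063 ]
tubeR far [0.7621 0.047  0.063 ]
tubeR mouth [0.539  0.0331 0.063 ]
```

View pics/magb.png

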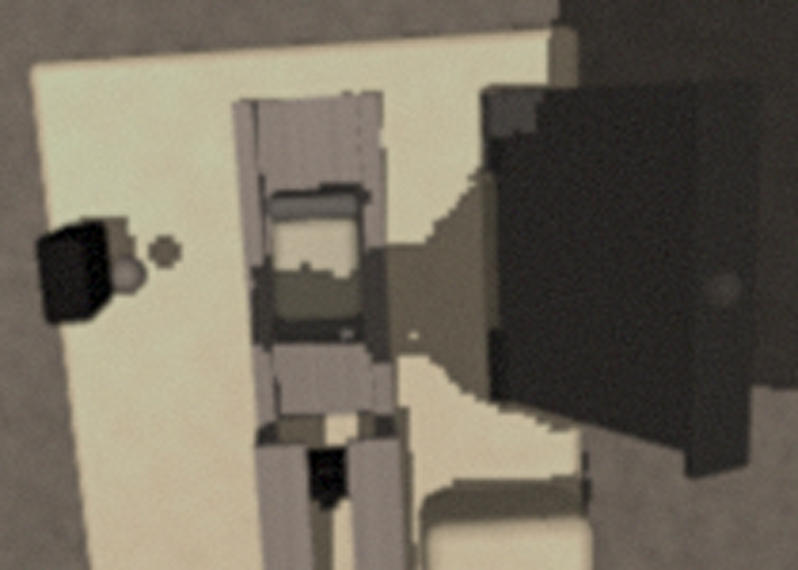

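```bash
python3 - <<'E'
from h import *
from scipy.optimize import least_squares
cp=load("mag")
Z=lambda x,y:(230+x/3.8,65+y/3.8)
# local coords relative tube_mouth (x,y, world z); None weight -> nan
obs=[((-110,-80,30),(239.5,82.7)),((-95,-21,38),Z(235,100)),((-95,21,38),Z(382,93)),((0,-21,63),Z(257,447)),((0,21,63),Z(407,440)),((-66,-13,56),(Z(271,203))),((-66,13,56),Z(362,200)),((222,-21,63),(311.5,349)),((222,21,63),(342,349))]
def P(v,l): 
    c,s=np.cos(v[2]),np.sin(v[2]); return np.array([v[0]+c*l[0]/1e3-s*l[1]/1e3,v[1]+s*l[0]/1e3+c*l[1]/1e3,l[2]/1e3])
f=lambda v:np.concatenate([w2px(cp,P(v,l))-uv for l,uv in obs])
r=least_squares(f,[.54,.05,.06],loss="soft_l1"); v=r.x
print(v); print(f(v).reshape(-1,2))
np.save("mag.npy",v); print("channel",P(v,(-45,0,43)))
for t in np.arange(1.3,2.41,.1):
    e=[w2px(cp,P(v,(-52+s*42,50-93*np.cos(t),66+93*np.sin(t)))) for s in(-1,1)]
    print(round(t,1),[((a-[230,65])*3.8).round() for a in e])
# fresh + tray in this image
for uv in ((100,208),(18,232)): print(px2w(cp,uv,.026))
for t in("fresh1_mid","waste_tray","detergent_center"): pass
E
```

```text
[0.5405 0.0528 0.0617]
[[-1.7162 -2.0903]
 [ 0.4795  0.3086]
 [ 0.6376 -0.3144]
 [ 0.2327 -0.1254]
 [-0.87   -0.5415]
 [-0.264   1.6049]
 [ 0.3702  0.8703]
 [-0.7248  0.8516]
 [ 1.5518 -0.799 ]]
channel [0.4956 0.05   0.043 ]
1.3 [array([431., 101.]), array([445., 499.])]
1.4 [array([478.,  98.]), array([487., 499.])]
1.5 [array([525.,  96.]), array([530., 498.])]
1.6 [array([571.,  93.]), array([573., 496.])]
1.7 [array([617.,  90.]), array([615., 493.])]
1.8 [array([661.,  87.]), array([656., 488.])]
1.9 [array([703.,  84.]), array([694., 482.])]
2.0 [array([741.,  81.]), array([728., 476.])]
2.1 [array([775.,  78.]), array([760., 468.])]
2.2 [array([804.,  76.]), array([787., 460.])]
2.3 [array([829.,  74.]), array([810., 452.])]
2.4 [array([848.,  72.]), array([828., 443.])]
[ 0.5843 -0.2133  0.026 ]
[ 0.6162 -0.3219  0.026 ]
```

```bash
cat >> h.py <<'E'
MV=np.load("mag.npy")
def M(x,y,z):
    "magazine frame (mm from tube mouth centre line; z mm above worktop) -> world"
    c,s=np.cos(MV[2]),np.sin(MV[2]); x,y=x/1e3,y/1e3
    return np.array([MV[0]+c*x-s*y,MV[1]+s*x+c*y,z/1e3])
YM=np.pi+MV[2]
def st(m=""): print(m,"t",round(bot.read_clock(),1),"w",round(bot.read_gripper_width()*85,1),"F",np.round(bot.read_ft_force(),1),"p",np.array(bot.read_position()))
E
python3 - <<'E'
from h import *
ct=campose("top"); print("bottle",px2w(ct,(170,182),.07))
bot.set_gripper(.56,40)
bot.move_pose(M(-45,0,130),q(YM))
bot.move_linear(M(-45,0,39.5),.12,until_force=10); st("down")
bot.set_gripper(0.,40); st("grip")
bot.move_linear(M(-45,0,140),.15); st("up")
tr=px2w(ct,(192.5,235.5),.02); print(tr)
bot.move_pose([tr[0],tr[1],.20],q(YM)); st()
bot.move_linear([tr[0],tr[1],.03],.15,until_force=10); st("tray")
bot.set_gripper(.5); bot.move_linear([tr[0],tr[1],.22],.25)
shot("wrist","tray")
bot.move_pose([.53,-.27,.33],q(np.pi)); shot("wrist","fresh"); shot("top","top1"); st()
print(bot.search_frame("wrist","fresh2_mid"))
a=cv2.imread("pics/tray.png"); b=cv2.imread("pics/fresh.png")
cv2.imwrite("pics/tf.png",np.hstack([cv2.resize(a,(320,200)),np.zeros((200,480,3),np.uint8)])) if 0 else cv2.imwrite("pics/tf.png",np.vstack([cv2.resize(a[:,100:540],(330,300))[:, :],b[:300,155:485]]))
E
```

```text
bottle [0.5298 0.3785 0.07  ]
down t 4.7 w 47.8 F [-0.3 -0.1  1.1] p [0.4965 0.0499 0.0403]
grip t 5.1 w 25.0 F [-1.1 -2.5  5. ] p [0.4967 0.0494 0.0405]
up t 5.9 w 25.0 F [ 0.  -0.6 -0.6] p [0.4948 0.0502 0.1392]
[0.3982 0.3338 0.02  ]
 t 7.0 w 25.2 F [-0.4 -0.5 -0.3] p [0.3985 0.333  0.1994]
tray t 8.3 w 24.9 F [-0.1  0.9 -0.3] p [0.3989 0.3341 0.0307]
 t 11.9 w 42.2 F [0.6 0.1 0.5] p [ 0.5303 -0.269   0.3299]
[{'bbox': [159.1, 57.9, 43.1, 40.7], 'confidence': 0.83}, {'bbox': [276.7, 17.9, 35.2, 43.9], 'confidence': 0.63}, {'bbox': [227.8, 82.8, 37.3, 25.1], 'confidence': 0.55}]
```

View pics/tf.png

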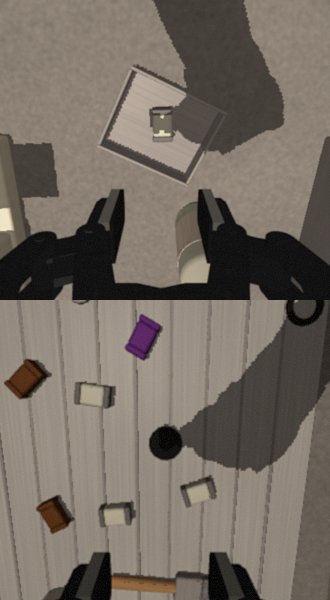

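View pics/fresh.png

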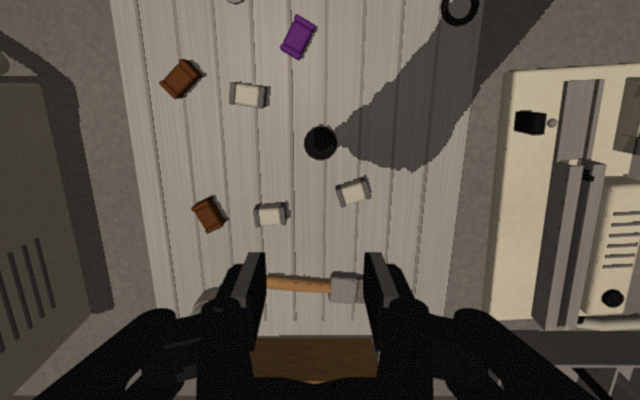

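Spent lies in the tray. In fresh.png the fresh ones are at px (248,95), (271,215) and (353,192). The brown and purple ones are clearly different. Next: close-up of the first one, with segmentation.

```bash
cat >> h.py <<'E'
def seg(cp,im,guess):
    "white top near the guess -> centre, side directions/sizes (world)"
    g=cv2.cvtColor(im,cv2.COLOR_RGB2GRAY); u,v=w2px(cp,[*guess[:2],.026])
    x0,y0=max(0,int(u)-75),max(0,int(v)-75); w=g[y0:y0+150,x0:x0+150]
    th=np.median(w)+.5*(np.percentile(w,99)-np.median(w))
    n,l,s,c=cv2.connectedComponentsWithStats((w>th).astype(np.uint8))
    out=[]
    for i in range(1,n):
        if s[i,4]<150: continue
        pts=np.argwhere(l==i)[:,::-1]+[x0,y0]
        W=np.array([px2w(cp,p,.026)[:2] for p in pts])
        (cx,cy),(a,b),ang=cv2.minAreaRect((W*1e3).astype(np.float32))
        out.append((np.round([cx,cy],1),np.round([a,b],1),round(ang,1)))
    return out
E
python3 - <<'E'
from h import *
cp=load("fresh"); im=cv2.imread("pics/fresh.png")[:,:,::-1].copy()
for uv in((248,95),(271,215),(353,192)):
    g=px2w(cp,uv,.026); print(g,seg(cp,im,g))
g=px2w(cp,(353,192),.026); bot.set_gripper(.56)
bot.move_pose([g[0],g[1],.16],q(np.pi/2)); cp,im=shot("wrist","c1"); print(seg(cp,im,g)); u,v=w2px(cp,g).astype(int);print(u,v)
cv2.imwrite("pics/c1b.png",cv2.resize(im[v-70:v+70,u-90:u+90,::-1],(540,420)))
E
```

```text
[ 0.4636 -0.3477  0.026 ] [(array([ 420.3, -325.3]), array([61.5,  7.9]), 0.1), (array([ 442.8, -308.2]), array([12.8, 62.3]), 88.7), (array([ 463.6, -349.7]), array([23.5, 19. ]), 82.1)]
[ 0.6162 -0.3255  0.026 ] [(array([ 619. , -328.2]), array([19.6, 23.9]), 6.2)]
[ 0.5843 -0.218   0.026 ] [(array([ 586.7, -217.8]), array([20.1, 24.5]), 17.0)]
[(array([ 588. , -218.2]), array([19.7, 21.6]), 18.6)]
314 187
```

View pics/c1b.png

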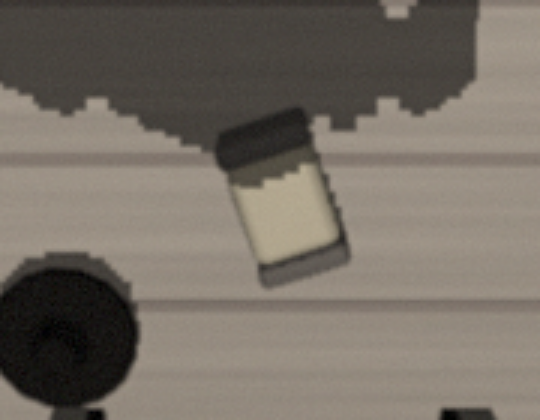

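```bash
cat >> h.py <<'E'
def pick(p,yaw,look=True):
    bot.set_gripper(.56,40)
    bot.move_pose([p[0],p[1],.12],q(yaw))
    bot.move_linear([p[0],p[1],.011],.12,until_force=12); st("down")
    bot.set_gripper(0.,50); bot.move_linear([p[0],p[1],.14],.2); st("picked")
    return 20<bot.read_gripper_width()*85<32
def place(x=-48):
    bot.move_pose(M(x,0,140),q(YM)); st("over"); 
    if bot.read_gripper_width()*85<20: return False
    bot.set_gripper(0.,50)
    bot.move_linear(M(x,0,60),.2); hit=bot.move_linear(M(x,0,42),.06,until_force=6); st("placed hit=%s"%hit)
    return True
def release(name,x=-48):
    bot.set_gripper(.5); bot.move_linear(M(x,0,130),.25)
    shot("wrist",name)
TL=np.radians(30)
def push(depth):
    bot.set_gripper(0.)
    bot.move_pose(M(-110,0,130),q(YM,-TL))
    bot.move_linear(M(-110,0,44),.15)
    hit=bot.move_linear(M(depth-9.5,0,44),.06,until_force=15); st("pushed hit=%s"%hit)
    bot.move_linear(M(-60,0,50),.15); bot.move_linear(M(-70,0,150),.25)
E
python3 - <<'E'
from h import *
print(pick([.587,-.2176],np.radians(108))); print(place()); release("pl1")
print([np.round(bot.solve_ik(M(x,0,z),q(YM,-TL)),2) for x,z in((-110,130),(-110,44),(-5,44),(-70,150))])
im=cv2.imread("pics/pl1.png"); u,v=w2px(load("pl1"),M(-45,0,50)).astype(int); print(u,v)
cv2.imwrite("pics/pl1b.png",cv2.resize(im[max(0,v-100):v+100,u-120:u+120],(600,500)))
E
```

```text
down t 15.4 w 47.1 F [-0.1 -0.3  1.4] p [ 0.5877 -0.218   0.0119]
picked t 16.6 w 24.6 F [-0.1 -0.7 -1.6] p [ 0.5861 -0.2172  0.1387]
True
over t 17.6 w 24.5 F [-0.6  0.3 -0.2] p [0.493  0.0493 0.1396]
placed hit=True t 18.7 w 24.6 F [ 0.5 -2.6 -2. ] p [0.4937 0.0489 0.0479]
True
[array([-0.13, -0.06, -1.15, -0.03,  0.1 , -0.17]), array([-0.13,  0.23, -1.27, -0.45,  0.1 , -0.17]), array([-0.08,  0.35, -1.03, -0.32,  0.07, -0.12]), array([-0.11, -0.03, -1.04,  0.04,  0.09, -0.15])]
313 211
```

View pics/pl1b.png

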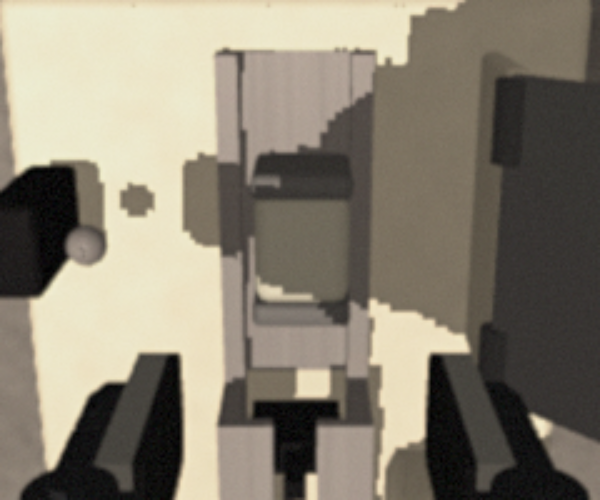

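The cartridge sits between the guide walls, crop (302,240). Pushing it in.

```bash
python3 - <<'E'
from h import *
push(3)
bot.set_gripper(.56); bot.move_pose(M(-45,0,150),q(YM)); shot("wrist","ps1"); st()
im=cv2.imread("pics/ps1.png"); u,v=w2px(load("ps1"),M(-20,0,50)).astype(int); print(u,v)
bot.move_pose([.53,-.27,.33],q(np.pi)); cp,w=shot("wrist","fresh2")
for g in([.619,-.328],[.4636,-.3497]): print(seg(cp,w,g))
a=cv2.resize(im[max(0,v-100):v+100,u-120:u+120],(480,400)); b=cv2.resize(w[:260,150:450,::-1],(310,400))
cv2.imwrite("pics/ps1b.png",np.hstack([a,b]))
E
```

```text
pushed hit=False t 23.4 w 0.3 F [-0.6 -0.4 -1.2] p [0.534  0.0524 0.0441]
 t 25.8 w 47.6 F [0.  0.4 0.1] p [0.4944 0.05   0.1493]
313 233
[(array([ 619.1, -328.4]), array([20.1, 24.1]), 3.7)]
[(array([ 422.8, -322.4]), array([57.4, 12.9]), 0.3), (array([ 442.1, -306.5]), array([10.5, 59.9]), 88.7), (array([ 463.7, -350. ]), array([23.7, 19.2]), 82.3)]
```

View pics/ps1b.png

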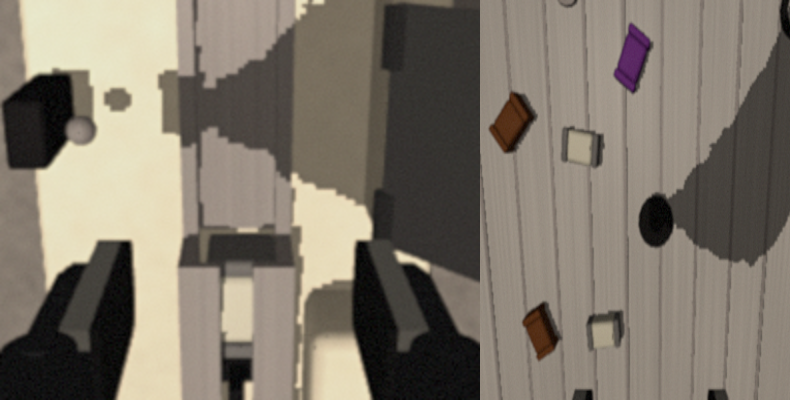

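Cartridge 1 is in the tube; its white shows through the slot at (238,310). The other two are unmoved, so I'll run both with checks.

```bash
cat > run.py <<'E'
from h import *
import sys
for i,g,ang in((2,[.619,-.328],95.),(3,[.4637,-.3500],82.)):
    bot.move_pose([g[0],g[1],.16],q(np.pi/2)); cp,w=shot("wrist",f"c{i}"); s=seg(cp,w,g); print(s)
    s=[o for o in s if np.hypot(*(o[0]-np.array(g)*1e3))<10 and 15<min(o[1])<27 and max(o[1])<30]
    if not s: print("not there"); sys.exit()
    p=.5*(np.array(g)+s[0][0]/1e3)
    if not pick(p,np.radians(ang)): sys.exit("no grip")
    if not place(): sys.exit("lost")
    release(f"pl{i}"); push(3 if i==2 else 4.5)
bot.set_gripper(.56); bot.move_pose(M(-45,0,150),q(YM)); shot("wrist","ps3"); st()
im=cv2.imread("pics/ps3.png"); u,v=w2px(load("ps3"),M(-20,0,50)).astype(int)
cv2.imwrite("pics/ps3b.png",cv2.resize(im[max(0,v-100):v+100,u-120:u+120],(480,400)))
E
python3 run.py
```

```text
[(array([ 620. , -328.5]), array([19.5, 23.1]), 6.1)]
down t 30.2 w 47.5 F [-0.5 -0.  -0.4] p [ 0.6203 -0.3288  0.0121]
picked t 31.3 w 24.7 F [ 0.9 -0.2 -0.8] p [ 0.6186 -0.3277  0.1385]
over t 32.8 w 24.6 F [-0.5  0.2 -0.9] p [0.4934 0.0492 0.14  ]
placed hit=True t 33.9 w 24.6 F [ 0.1 -2.8 -1.4] p [0.494  0.0489 0.048 ]
pushed hit=False t 38.6 w 0.1 F [-0.8  0.2 -0.5] p [0.534  0.0523 0.0441]
[(array([ 463.9, -349.6]), array([24.1, 19.5]), 82.6)]
down t 43.0 w 47.5 F [0.1 0.4 0.3] p [ 0.4644 -0.3504  0.0118]
picked t 44.1 w 24.5 F [-0.2  0.3 -0.8] p [ 0.4631 -0.3492  0.1389]
over t 45.6 w 24.5 F [-0.2  0.2 -0.5] p [0.4929 0.0491 0.1398]
placed hit=True t 46.7 w 24.8 F [ 0.9 -2.7 -2.3] p [0.4941 0.0489 0.048 ]
pushed hit=False t 51.4 w 0.0 F [-0.9 -0.7  1. ] p [0.5355 0.0524 0.0441]
 t 53.8 w 47.7 F [-0.5 -0.4  0.2] p [0.4944 0.05   0.1493]
```

View pics/ps3b.png

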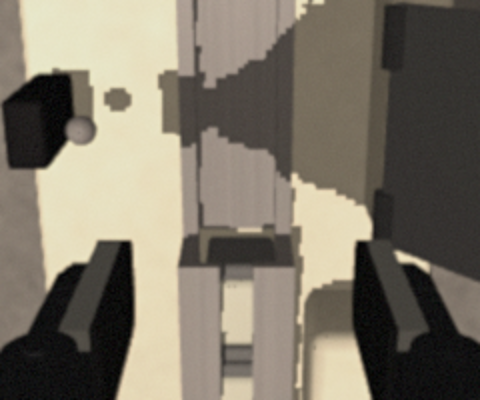

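The third one's end cap shows just at the roof edge. I'll confirm depth by touch: push until the tilted fingers meet the roof edge, which puts the tips about 7 mm inside. After that, the cover.

```bash
python3 - <<'E'
from h import *
bot.set_gripper(0.); bot.move_pose(M(-60,0,130),q(YM,-TL)); bot.move_linear(M(-60,0,44),.15); bot.move_linear(M(-15,0,44),.1)
hit=bot.move_linear(M(3,0,44),.03,until_force=8)
d=np.array(bot.read_position())-M(0,0,0); print("hit",hit,"tcp x rel mouth",1e3*(d[0]*np.cos(MV[2])+d[1]*np.sin(MV[2]))); st()
bot.move_linear(M(-60,0,50),.15); bot.move_linear(M(-70,0,230),.25)
# cover
bot.move_pose(M(-52,140,230),q(YM)); bot.move_linear(M(-52,140,115),.2)
print("sweep hit",bot.move_linear(M(-52,5,115),.1,until_force=15)); st()
for th,r in((.6,80),(.45,84),(.3,87)):
    print(bot.move_linear(M(-52,50-r*np.cos(th)+14.5,66+r*np.sin(th)),.08,until_force=15))
st("low"); bot.camera("scene"); shot("scene","cov")
print("press",bot.move_linear(M(-52,-23,60),.03,until_force=28)); st("press")
bot.wait(.3); st(); bot.move_linear(M(-52,-23,200),.15); bot.move_pose(M(-45,0,200),q(YM)); bot.set_gripper(.4); shot("wrist","shut"); shot("scene","shut_s"); st()
a=cv2.imread("pics/shut.png"); b=cv2.imread("pics/shut_s.png")[120:320,280:480]
cv2.imwrite("pics/shutb.png",np.hstack([cv2.resize(a[:,160:480],(400,500)),cv2.resize(b,(400,500))]))
E
```

```text
hit True tcp x rel mouth -3.373756647483158
 t 57.0 w -0.1 F [0.6 0.3 0. ] p [0.5371 0.0528 0.0424]
sweep hit True
 t 60.4 w -0.0 F [-0.8  1.   5.4] p [0.4837 0.1525 0.1169]
True
True
True
low t 61.5 w -0.1 F [-2.6  1.3  7.1] p [0.4846 0.1459 0.1192]
press True
press t 62.5 w 0.1 F [-2.   2.   8.6] p [0.4854 0.1441 0.1198]
 t 62.8 w 0.0 F [-3.1  1.2  8.8] p [0.4854 0.1441 0.1198]
 t 64.6 w 34.2 F [ 0.4  0.4 -0.5] p [0.4956 0.0497 0.2   ]
```

View pics/shutb.png

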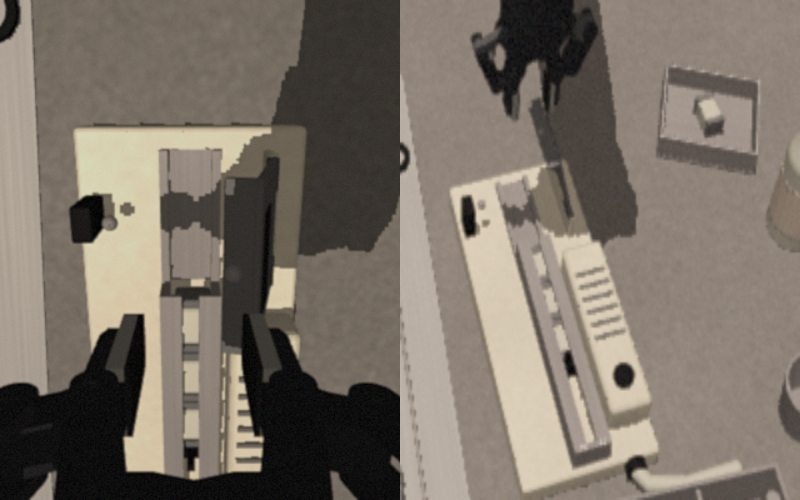

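The cover moved only to about upright. The widening finger linkages met its edge with ~15 N of force change and the guard stopped the move. Depth is confirmed: three cartridges in, with the fingertips well inside the mouth. I'll redo the swing with the flat side of the fingers facing the cover.

```bash
python3 - <<'E'
from h import *
cp=load("shut")
for t in np.arange(1.3,2.0,.1): print(round(t,1),[w2px(cp,M(-52+s*42,50-93*np.cos(t),66+93*np.sin(t))).round() for s in(-1,1)])
YC=MV[2]+np.pi/2; H=11.
bot.set_gripper(0.); bot.move_pose(M(-52,140,230),q(YC)); bot.move_linear(M(-52,140,128),.2)
h=bot.move_linear(M(-52,0,128),.1,until_force=12); st("sweep %s"%h)
if not h:
    for th,r in((.75,83),(.6,85),(.45,87),(.3,88)):
        h=bot.move_linear(M(-52,50-r*np.cos(th)+H,67+r*np.sin(th)),.08,until_force=15); st(str(h))
        if h: break
shot("scene","cov2")
cv2.imwrite("pics/cov2b.png",cv2.resize(cv2.imread("pics/cov2.png")[100:260,260:460],(600,480)))
E
```

```text
1.3 [array([362., 143.]), array([356., 285.])]
1.4 [array([380., 144.]), array([372., 287.])]
1.5 [array([399., 144.]), array([388., 288.])]
1.6 [array([417., 144.]), array([404., 288.])]
1.7 [array([435., 144.]), array([420., 288.])]
1.8 [array([451., 143.]), array([435., 286.])]
1.9 [array([466., 143.]), array([448., 284.])]
sweep False t 68.9 w 0.6 F [-0.1  0.5  0. ] p [0.4886 0.0498 0.128 ]
False t 69.1 w 0.0 F [ 0.5  0.2 -0.4] p [0.4882 0.0501 0.1232]
False t 69.5 w -0.2 F [-0.4  0.2  0.1] p [0.4888 0.0399 0.1144]
False t 69.8 w -0.1 F [-0.2  0.3  0.5] p [0.4893 0.0319 0.1043]
False t 70.1 w 0.1 F [0.1 0.6 0.7] p [0.4896 0.0264 0.0926]
```

View pics/cov2b.png

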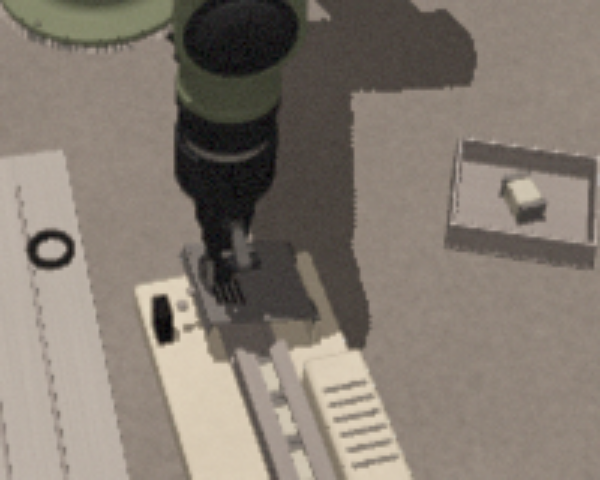

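The cover is down to about 0.3 rad with the fingers on top near its free edge. Pressing it shut.

```bash
python3 - <<'E'
from h import *
yc=-27
bot.move_linear(M(-52,yc,82),.05,until_force=15); st()
h=bot.move_linear(M(-52,yc,58),.03,until_force=30); st("press %s"%h)
bot.wait(.3); st()
bot.move_linear(M(-52,yc,200),.15); bot.move_pose(M(-60,0,230),q(YM)); bot.set_gripper(.5); shot("wrist","shut2"); shot("scene","shut2_s"); st()
cp=load("shut2")
for x,y in((-94,50),(-10,50),(-94,-43),(-10,-43)): print(w2px(cp,M(x,y,66)).round())
a=cv2.imread("pics/shut2.png"); b=cv2.imread("pics/shut2_s.png")[150:250,300:420]
cv2.imwrite("pics/shut2b.png",np.hstack([cv2.resize(a[60:310,200:440],(400,416)),cv2.resize(b,(400,416))]))
E
```

```text
t 70.5 w -0.1 F [ 0.2  0.1 -0.4] p [0.4901 0.0225 0.0818]
press True t 71.0 w -0.1 F [-3.2  0.7 12.2] p [0.4906 0.0224 0.0699]
 t 71.3 w -0.2 F [-3.3 -0.2 12.3] p [0.4906 0.0224 0.0698]
 t 74.3 w 42.8 F [-0.3  0.7 -0. ] p [0.4806 0.0491 0.23  ]
[372. 139.]
[368. 231.]
[263. 139.]
[267. 231.]
```

View pics/shut2b.png

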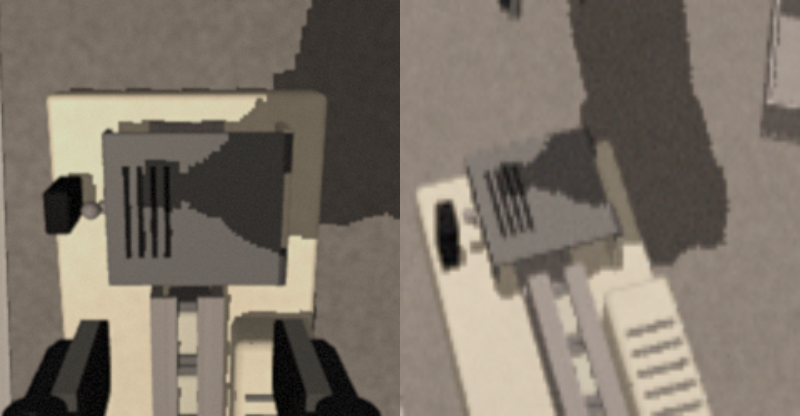

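```bash
python3 - <<'E'
from h import *
YC=MV[2]+np.pi/2; bot.set_gripper(0.)
bot.move_pose(M(-52,-28,200),q(YC)); bot.move_linear(M(-52,-28,85),.2)
h=bot.move_linear(M(-52,-28,55),.02,until_force=25); st("press %s"%h)
bot.move_linear(M(-52,-28,90),.1)
h=bot.move_linear(M(-52,-28,60),.01,until_force=4); st("touch %s"%h)
bot.move_linear(M(-52,-28,200),.2)
bot.move_linear(M(-52,30,200),.2); bot.move_linear(M(-52,30,82),.2); h=bot.move_linear(M(-52,30,60),.01,until_force=4); st("touch hinge side %s"%h)
bot.move_linear(M(-52,30,220),.2); st()
for t in("waste_tray","detergent_center"):
    bot.camera("top"); print(bot.search_frame("top",t)[:1])
E
```

```text
press True t 77.8 w -0.3 F [-3.1  0.2 11. ] p [0.4904 0.0216 0.0699]
touch True t 80.0 w 0.5 F [-0.1 -0.4  4.8] p [0.4904 0.0216 0.07  ]
touch hinge side True t 83.2 w -0.0 F [-0.7  0.3  5.3] p [0.4867 0.0795 0.07  ]
 t 84.1 w -0.2 F [ 0.4 -0.3  0.4] p [0.486  0.0795 0.2189]
[{'bbox': [160.0, 205.8, 25.1, 45.2], 'confidence': 0.62}]
[{'bbox': [136.4, 160.5, 46.9, 35.1], 'confidence': 0.85}]
```

The cover is flat: it reads 70.0 mm at both the edge and the hinge side, and it holds. The bottle hasn't moved. Handing in.

```bash
python3 -c "
from cell import bot
print(bot.close_job())"
```

```text
the job is handed in; nothing more can be done
None
```

The job is handed in: the spent cartridge is in the waste tray, all three fresh cartridges are in the tube with the last past the mouth, the cover is latched shut, and the bottle is where it was.

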